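Seat a screw-back watch on the opening die and close the hold-down

ROBOT

A 6-joint arm with a two-finger parallel gripper is mounted at the origin on a cart in front of the work surface, level with it; the furniture and walls round the work are solid. World frame = base frame: x ahead of the robot, y to its left, z up, the work surface at z = 0. Lengths are in m, angles in rad, forces in N, time in s.
With the tool pointing down it reaches from about 0.25 to 0.775 m from the base axis. Payload 4 kg.
Tool frame: the origin (TCP) lies at the centre of the arm's flange, where the gripper is bolted on; the fingertips stand 199 mm ahead of it and the grasp point (between the pads) lies 180 mm ahead of it (robot.tcp_to_tips is the z of the fingertips in the tool frame, in m); z points along the fingers, y is the line along which they close (so a half turn about z gives the same grasp; the last joint's range is limited). The gripper opens to 94 mm and grips with 3 to 60 N. Pads are 16 mm wide; open, the fingers measure 119 mm over their backs; the gripper's body (75 mm by 177 mm) begins 78 mm behind the grasp point.
Start: joints at [-1.269, 0.087, 1.371, -0, 1.684, -0.103], TCP at [0.217, -0.506, 0.405] pointing down, gripper open.
Joint ranges: [-3.1, 3.1], [-0.76, 2.03], [0.27, 2.55], [-1.08, 4.22], [0.17, 2.65], [-2.57, 2.57]. Speed limits (rad/s): [2.79, 2.79, 3.14, 3.14, 3.14, 3.14].

INTERFACE

Orientations are given as [roll, pitch, yaw] about the fixed x, y, z axes, in that order (R = Rz(yaw) Ry(pitch) Rx(roll)).
In Python, from bench import robot gives the robot as it stands.
- The arm moves only by the tool play_rows, never from a script. Its arguments are lists of equal length, an entry for each row: "translation": the shift along the tool's x, y, z scaled (see below), a list of three; "twist": the turn, a rotation vector about the tool's x, y, z scaled (see below), a list of three; "gripper": the opening, from -1 (shut) to 1 (fully open). A call has 1 to 8 rows; each row shifts and turns the commanded pose from where the row before left it, along the tool's axes as they then stand; what a row does not reach is not made up. The controller multiplies each number of a shift by 0.04 m and each number of a turn by 0.1 rad. A row lasts 1/10 s, in which the tool goes at most 50 mm and 8.59 degrees, less where a joint would pass 70% of its speed; a pose out of reach is approached as far as the arm can. A call with a number of a shift or a turn outside -1 to 1 is refused whole. A call with a gripper value outside its range is refused whole. The fingers move at their own pace and stop on an object; the grip force is fixed at half the most. Time passes only in rows, so rows that do not move let the fingers close. It gives the time, the measured TCP pose, the force, the opening and the grip force at its end, in the units of the state.
- robot.get_obs(): the state, without advancing time (a new reading comes with each control period).
- robot.snapshot(name): name is "scene" or "side" or "wrist"; returns the picture (400x640x3 uint8, red, green, blue); there is no depth.
- robot.camera_model(name): a dict with "camera_matrix" (3x3 intrinsics, pixels), "rvec" (rotation vector, rad) and "tvec" (3), from world to camera coordinates, as OpenCV has them. Camera axes: x right, y down, z forward; pixel columns grow to the right and rows downward; lengths in m; the calibration is good to about 2 mm. A picture is of the moment at which its call begins: read the wrist's pose just before it. camera_model takes no time and is no camera call; for the wrist camera it gives the pose at the moment of the call.
- robot.close_job(): hands the job in; it is judged then, once.
Trained networks look in the newest picture that a camera, given by its name, has taken for a name from the list of things; names that differ only in an ending like _2 or _b are one class to them, and where a whole thing is asked for, a point or a joint stands for the part that bears it (a point fixed in the world has none). Each returns a list of dicts, best first, with "score" (0 to 1); they miss things now and then, are a little off and sometimes report something else, mostly with a low value. They report only what shows in the picture. A call takes as long as a camera call.
- robot.recognise(name, camera): "centre" ([x, y, z] in m, in world coordinates, good to about 4 mm: the middle of the surface that is visible of it).
- robot.spot_point(name, camera): "centre" ([x, y, z] in m, in world coordinates, good to about 4 mm: a listed point, or the origin of a listed thing).
The state is a dict: "time": time; "joint_positions": joint angles; "qvel": joint speeds; "joint_torque": joint torques, N m; "tool_pos": TCP position; "ee_rot": TCP orientation; "wrist_force": force on the tool from outside, world axes, zero at the start; "wrist_torque": the same for the moment, N m; "width": finger opening in m; "finger_force": force on a finger pad.
Only numpy, scipy, OpenCV 4.12 (cv2) and the standard library are available. Lean on these libraries where they do the work, as an engineer would, in place of code of your own. Each camera call takes 0.05 s, during which the arm holds its last target. There are 200 camera calls.

TASK

Set the steel diver's watch, face up, on the case-opening stand, pressing only lightly and turning it until you feel the notches of its back drop over the die's pins and it sits fully down in the cup. Only then swing the hinged hold-down bar over it and press the bar's end down until the spring catch snaps over it; never force the watch, and leave the other things where they are.

Things in the scene. Friction and masses are not known exactly. Their poses are not given: they have to be found in the camera images.
- watch: steel wrist watch, dark blue bezel, black dial, no strap, lying face up; case 40 mm across, 15 mm high, about 0.1 kg. Origin: centre of the underside of its back; z up through the dial, x to the crown (its end 25 mm out), y to 12 o'clock. Grip it along y by the two flat solid end faces at y = +25 and -25 mm, each 24 mm wide in x, 6 to 12 mm above the underside.
- watch_back_rim (a point): point on the watch's axis 6 mm above its underside, at the top of the screwed-on back. The back, 32 mm across, has six notches 60 degrees apart, 3 mm deep, cut in from its lower edge. It was screwed home by chance: the angle of the notches to the crown is unknown and hidden underneath. It will not unscrew under the light loads of this job.
- opener: case-opening stand fixed to the bench, dark grey base 176 x 66 x 8 mm. Origin: underside of the base below the die's centre; z up, x from the catch (70 mm out at -x, 12 mm wide, 89 mm high) to the bar's hinge (cheeks 30 mm wide, 65 mm high, from 50 mm out at +x). The die is on a 41 mm round pedestal. Gripping the watch along the stand's y within 40 degrees keeps fingers clear of both.
- die_seat (a point): centre of the die's flat white seat, 34 mm above the underside of the base; axes as the stand. Round it a cup centres the watch back: bore 34 mm (1 mm play all round) 3.3 mm deep, flared above to 38 mm; rim 5 mm above the seat, 43 mm across outside. A watch that is fully down has its underside on this seat.
- die_pins (a point): centre of the three pin tops, 2.5 mm above the seat: steel pins, 4 mm thick, 13.4 mm from the centre at 0, 120 and 240 degrees from the stand's x. Off the notches the watch rests here. Some turn of at most 30 degrees one way or the other brings notches over the pins (they enter within about 5 degrees) and it drops 2.5 mm. The watch may go in at any angle.
- bar (a joint): angle of the hold-down bar (rad): 0 closed and level, held under the catch; 1.8 to 1.98 at the start, standing open and leaning away from the robot; stop at 2.0. It turns about the stand's y through point bar_hinge and is stiff enough to stay where it is left.
- bar_hinge (a point): hinge axis of the bar: 64 mm from the die centre along the stand's +x, 58 mm above the underside of the base; axes as the stand.
- bar_grip (a point): centre of the black ribbed grip block near the bar's free end, 106 mm from the hinge (closed: 42 mm from the die centre at -x, top 65 mm above the underside of the base). 30 mm long, 13 mm wide along y, 12 mm thick. Pinch it across y from above and swing it in an arc about the hinge, or push it from behind. Its frame turns with the bar: x along the bar to the hinge.
- catch_tooth (a point): tip of the spring catch's tooth, 61 mm from the die centre at -x. About 12 to 15 N down on the grip block drives the bar's nose past it; the catch yields by itself and snaps back over the nose, and the bar then stays under 0.02 rad when let go. Over a watch still up on the pins the bar cannot get there.
- pad_face (a point): centre of the lower face of the bar's sprung white pad, 18 mm across, 3 mm travel, 64 mm from the hinge. Over a fully seated watch it meets the bezel at a bar angle of about 0.04 and presses about 6 N when shut.
- blue_tin: round blue plastic tin with lid, 70 mm across, 22 mm high; a bystander. Origin: centre of its underside.
- cup: cream cup, 28 mm across, 24 mm high; a bystander. Origin: centre of its underside.
- pliers: pliers with red handles, lying, 125 x 41 x 11 mm, long along its x; a bystander. Origin: centre of its underside.
- loupe: hand lens with steel rim and black ball grip, lying, 110 x 44 x 24 mm, long along its x; a bystander. Origin: centre of its underside.
- blue_stand: light blue moulded stand with a gilt ring on top, 40 mm across, 33 mm high; a bystander. Origin: centre of its underside.

How it is judged:
By the outcome, as a careful person would: the job done as asked, in the order asked, and still so for the second after the job is handed in, with the robot touching nothing.
It also fails if it takes over 72 s, if anything falls off the work surface, if the arm or the gripper's body presses on something with over 40 N, if the wrist force passes 120 N, or if a joint passes its speed limit or range.

## Working session

There is one attempt and no reset: what is moved stays moved. The work goes in short steps, Python scripts to look and compute and a tool call to move; the robot and the scene stay as the last step left them, time stands still between calls to the robot, and variables do not carry over. Pictures are saved under pics/ and viewed, at most 10 in all, crops included, and the job is handed in when it is done.

Besides the shell and the picture viewer there is one more tool, called after "Request:" as name(argument=value, ...) on one line, values as JSON. play_rows: Moves the arm, as the interface text tells. Its arguments: {"type":"object","properties":{"translation":{"type":"array","items":{"type":"array","items":{"type":"number","minimum":-1,"maximum":1}}},"twist":{"type":"array","items":{"type":"array","items":{"type":"number","minimum":-1,"maximum":1}}},"gripper":{"type":"array","items":{"type":"number"}}},"required":["translation","twist","gripper"]}

```bash
mkdir -p pics; ls; python3 - <<'E'
from bench import robot
import cv2,numpy as np
o=robot.get_obs();print(o['time'],o['tool_pos'],o['ee_rot'],o['width'])
for c in ['scene','side']:
    im=robot.snapshot(c);cv2.imwrite(f'pics/{c}0.png',im[:,:,::-1])
    for n in ['watch','opener','blue_tin','cup','pliers','loupe','blue_stand']:
        print(c,n,[(np.round(d['centre'],3).tolist(),round(d['score'],2)) for d in robot.spot_point(n,c)[:2]])
    for n in ['die_seat','bar_hinge','bar_grip','catch_tooth','pad_face','watch_back_rim']:
        print(c,n,[(np.round(d['centre'],3).tolist(),round(d['score'],2)) for d in robot.spot_point(n,c)[:2]])
E
```

```text
pics
0.0 [ 0.21658366 -0.50545341  0.4035052 ] [-3.13941783e+00 -2.14767826e-04  4.04822290e-01] 0.09403842510721133
scene watch [([0.481, 0.148, -0.003], 0.5)]
scene opener [([0.53, -0.004, 0.003], 0.6)]
scene blue_tin [([0.515, -0.298, 0.001], 0.87)]
scene cup [([0.605, -0.251, -0.002], 0.67)]
scene pliers []
scene loupe [([0.538, 0.339, 0.005], 0.52)]
scene blue_stand [([0.396, 0.332, 0.002], 0.87)]
scene die_seat [([0.534, -0.003, 0.032], 0.7), ([0.529, -0.005, 0.04], 0.41)]
scene bar_hinge [([0.593, 0.007, 0.06], 0.65)]
scene bar_grip [([0.635, 0.014, 0.159], 0.8)]
scene catch_tooth [([0.472, -0.012, 0.057], 0.56)]
scene pad_face [([0.611, 0.01, 0.123], 0.49)]
scene watch_back_rim [([0.485, 0.148, 0.007], 0.46)]
side watch [([0.481, 0.144, 0.001], 0.55)]
side opener [([0.533, 0.0, -0.001], 0.89)]
side blue_tin [([0.517, -0.297, 0.0], 0.61)]
side cup [([0.606, -0.25, -0.0], 0.48)]
side pliers [([0.402, -0.419, -0.002], 0.7)]
side loupe [([0.539, 0.336, 0.0], 0.48)]
side blue_stand [([0.395, 0.334, 0.001], 0.41)]
side die_seat [([0.533, -0.002, -0.002], 0.67), ([0.534, -0.004, 0.035], 0.66)]
side bar_hinge [([0.594, 0.008, 0.054], 0.92)]
side bar_grip []
side catch_tooth [([0.534, -0.004, 0.0], 0.41)]
side pad_face []
side watch_back_rim [([0.482, 0.146, 0.004], 0.4)]
```

View pics/scene0.png

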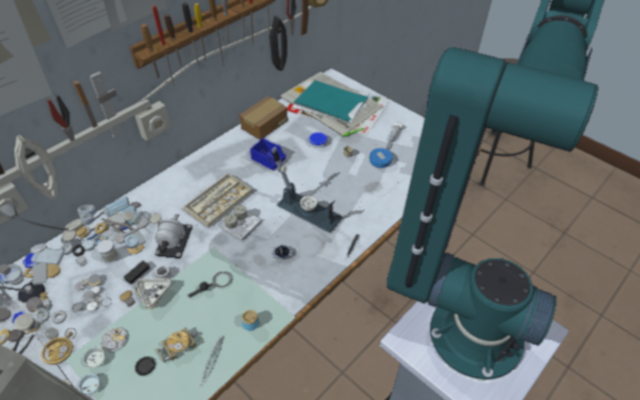

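View pics/side0.png

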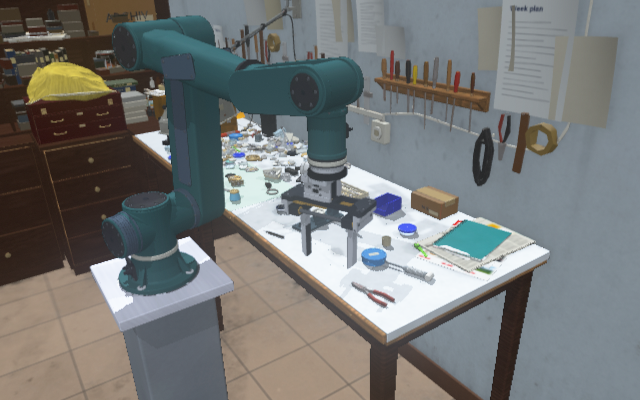

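```bash
cat > h.py <<'E'
from bench import robot
import cv2,numpy as np
from scipy.spatial.transform import Rotation as Ro
def cam(c):
    m=robot.camera_model(c);return m['camera_matrix'],cv2.Rodrigues(np.array(m['rvec'],float))[0],np.array(m['tvec'],float).ravel()
def px(c,P):
    K,R,t=cam(c);q=K@(R@np.array(P,float)+t);return q[:2]/q[2]
def world(c,uv,z):
    K,R,t=cam(c);d=R.T@np.linalg.solve(K,[uv[0],uv[1],1.]);o=-R.T@t;return o+d*(z-o[2])/d[2]
def plan(p,yaw=None):
    o=robot.get_obs();R=Ro.from_euler('xyz',o['ee_rot'])
    d=R.inv().apply(np.array(p)-o['tool_pos'])
    T=Ro.from_euler('xyz',[np.pi,0,o['ee_rot'][2] if yaw is None else yaw])
    w=(R.inv()*T).as_rotvec()
    print('pos',np.round(o['tool_pos'],4),'rot',np.round(o['ee_rot'],4),'t',round(o['time'],2))
    print('total trans units',np.round(d/.04,3),'twist units',np.round(w/.1,3))
def spots(c,ns):
    for n in ns: print(c,n,[(np.round(d['centre'],4).tolist(),round(d['score'],2)) for d in robot.spot_point(n,c)[:2]])
E
python3 - <<'E'
from h import *
K,R,t=cam('wrist');o=robot.get_obs();T=Ro.from_euler('xyz',o['ee_rot']).as_matrix()
print(K,'cam in tool',T.T@(-R.T@t-o['tool_pos']),'\ncam axes in tool',(T.T@R.T).round(3))
plan([0.43,0.13,0.39]);plan([0.48,0.146,0.36])
E
```

```text
[[349.40585128   0.         321.80238585]
 [  0.         349.40585128 208.19417492]
 [  0.           0.           1.        ]] cam in tool [ 8.26287715e-02 -4.71023262e-05  1.96738320e-02] 
cam axes in tool [[ 0.    -0.96  -0.281]
 [ 1.    -0.     0.001]
 [-0.001 -0.281  0.96 ]]
pos [ 0.2166 -0.5056  0.4047] rot [ 3.1415 -0.      0.4048] t 1.4
total trans units [ 11.161 -12.504   0.367] twist units [ 0.001 -0.    -0.   ]
pos [ 0.2166 -0.5056  0.4047] rot [ 3.1415 -0.      0.4048] t 1.4
total trans units [ 12.467 -12.379   1.117] twist units [ 0.001 -0.    -0.   ]
```

Request:
play_rows(translation=[[0.78,-0.775,0.05],[0.78,-0.775,0.05],[0.78,-0.775,0.05],[0.78,-0.775,0.05],[0.78,-0.775,0.05],[0.78,-0.775,0.05],[0.78,-0.775,0.05],[0.78,-0.775,0.05]], twist=[[0,0,0],[0,0,0],[0,0,0],[0,0,0],[0,0,0],[0,0,0],[0,0,0],[0,0,0]], gripper=[1,1,1,1,1,1,1,1])

```text
time: 2.2
tool_pos: [0.3485, -0.1776, 0.3889]
ee_rot: [3.141, -0.001, 0.404]
wrist_force: [1.1, -0.4, 0.7]
width: 0.0939
finger_force: 0.0
```

Request:
play_rows(translation=[[0.78,-0.775,0.05],[0.78,-0.775,0.05],[0.78,-0.775,0.05],[0.78,-0.775,0.05],[0.78,-0.775,0.05],[0.78,-0.775,0.05],[0.78,-0.775,0.05],[0,0,0]], twist=[[0,0,0],[0,0,0],[0,0,0],[0,0,0],[0,0,0],[0,0,0],[0,0,0],[0,0,0]], gripper=[1,1,1,1,1,1,1,1])

```text
time: 3.0
tool_pos: [0.4644, 0.1101, 0.3739]
ee_rot: [-3.14, 0.0, 0.411]
wrist_force: [0.1, -0.5, 0.2]
width: 0.0944
finger_force: 0.0
```

```bash
python3 - <<'E'
from h import *
plan([0.482,0.146,0.25])
im=robot.snapshot('wrist');cv2.imwrite('pics/w1.png',im[:,:,::-1])
spots('wrist',['watch','watch_back_rim','die_seat','catch_tooth'])
print(px('wrist',[.482,.146,.01]))
E
```

```text
pos [0.4644 0.1101 0.3739] rot [-3.1397e+00  1.0000e-04  4.1140e-01] t 3.0
total trans units [ 0.763 -0.641  3.099] twist units [-0.019  0.001 -0.   ]
wrist watch [([0.4811, 0.1485, -0.0054], 0.66), ([0.5291, -0.002, 0.0396], 0.56)]
wrist watch_back_rim [([0.4834, 0.1439, 0.0066], 0.88)]
wrist die_seat [([0.5276, -0.004, 0.0404], 0.74)]
wrist catch_tooth [([0.4721, -0.016, 0.0608], 0.94), ([0.6352, 0.0125, 0.1532], 0.26)]
[290.48097148 158.10984633]
```

View pics/w1.png

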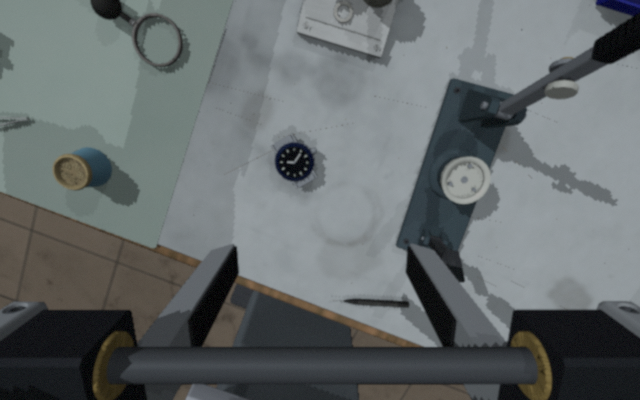

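```bash
python3 - <<'E'
from h import *
im=cv2.imread('pics/w1.png')
a=cv2.resize(im[128:194,261:327],(594,594),interpolation=cv2.INTER_CUBIC)
cv2.imwrite('pics/c1.png',a)
p=world('wrist',(452,80),.008);q=world('wrist',(400,242),.008);print(p,q,np.degrees(np.arctan2(*(p-q)[1::-1])))
print(world('wrist',(465,179),.036), world('wrist',(294,161),.014))
E
```

```text
[0.60884631 0.034041   0.008     ] [0.44429391 0.00564849 0.008     ] 9.78964682437424
[ 0.53188286 -0.01106659  0.036     ] [0.48138577 0.14169085 0.014     ]
```

View pics/c1.png

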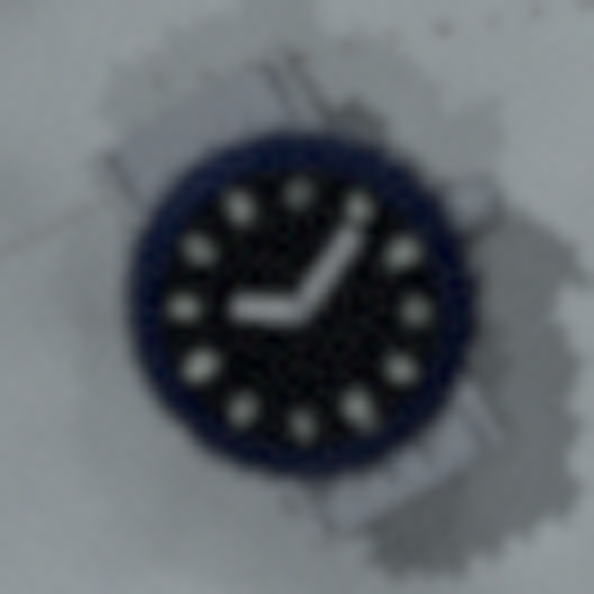

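```bash
python3 - <<'E'
from h import *
f=lambda x,y,z:world('wrist',(261+x/9,128+y/9),z)
a=f(192,115,.009);b=f(412,482,.009);d=a-b
print(a,b,(a+b)/2,np.linalg.norm(d),'y-axis deg',np.degrees(np.arctan2(d[1],d[0])))
c=f(475,200,.009)-f(302,305,.014);print('crown',np.degrees(np.arctan2(c[1],c[0])))
plan([.482,.1445,.30])
E
```

```text
[0.49445554 0.15959697 0.009     ] [0.46627484 0.12214887 0.009     ] [0.48036519 0.14087292 0.009     ] 0.0468669629364124 y-axis deg 53.03756372344679
crown -37.14188581640524
pos [0.4634 0.1051 0.3748] rot [ 3.141e+00 -1.000e-04  4.031e-01] t 3.25
total trans units [ 0.813 -0.724  1.871] twist units [ 0.005 -0.001 -0.   ]
```

Request:
play_rows(translation=[[0.81,-0.72,0],[0,0,0.5],[0,0,0.5],[0,0,0.5],[0,0,0.4],[0,0,0],[0,0,0],[0,0,0]], twist=[[0,0,-1],[0,0,-1],[0,0,-1],[0,0,-1],[0,0,-1],[0,0,-1],[0,0,-1],[0,0,-1]], gripper=[1,1,1,1,1,1,1,1])

```text
time: 4.05
tool_pos: [0.482, 0.1438, 0.2988]
ee_rot: [3.141, 0.0, 1.206]
wrist_force: [0.6, 0.0, 0.2]
width: 0.0939
finger_force: 0.0
```

Request:
play_rows(translation=[[0,0,0],[0,0,0],[0,0,0],[0,0,0],[0,0,0],[0,0,0],[0,0,0],[0,0,0]], twist=[[0,0,-1],[0,0,-1],[0,0,-1],[0,0,-1],[0,0,-1],[0,0,-1],[0,0,-1],[0,0,-1]], gripper=[1,1,1,1,1,1,1,1])

```text
time: 4.85
tool_pos: [0.482, 0.1438, 0.2991]
ee_rot: [3.141, 0.001, 2.006]
wrist_force: [0.1, 0.4, -0.4]
width: 0.0936
finger_force: 0.0
```

Request:
play_rows(translation=[[0,0,0],[0,0,0],[0,0,0],[0,0,0],[0,0,0],[0,0,0],[0,0,0],[0,0,0]], twist=[[0,0,-1],[0,0,-1],[0,0,-1],[0,0,-1],[0,0,-0.93],[0,0,0],[0,0,0],[0,0,0]], gripper=[1,1,1,1,1,1,1,1])

```text
time: 5.65
tool_pos: [0.4821, 0.1448, 0.2989]
ee_rot: [3.141, 0.0, 2.495]
wrist_force: [-0.1, 0.6, 0.7]
width: 0.0939
finger_force: 0.0
```

```bash
python3 - <<'E'
from h import *
plan([0.482,0.1445,0.202],2.496)
im=robot.snapshot('wrist');cv2.imwrite('pics/w2.png',im[:,:,::-1])
print(px('wrist',[.482,.1445,.014]))
spots('wrist',['watch','watch_back_rim'])
u,v=px('wrist',[.482,.1445,.014]).astype(int);print(u,v)
a=im[v-60:v+60,u-75:u+75,::-1];cv2.imwrite('pics/c2.png',cv2.resize(a,None,fx=5,fy=5,interpolation=cv2.INTER_CUBIC))
E
```

```text
pos [0.4821 0.1448 0.2989] rot [3.1414e+00 4.0000e-04 2.4953e+00] t 5.65
total trans units [-1.000e-03 -7.000e-03  2.422e+00] twist units [ 0.002  0.004 -0.007]
[320.89430794 213.09851658]
wrist watch [([0.4827, 0.1475, -0.0034], 0.93)]
wrist watch_back_rim [([0.4812, 0.1459, 0.0077], 0.61)]
320 213
```

View pics/c2.png

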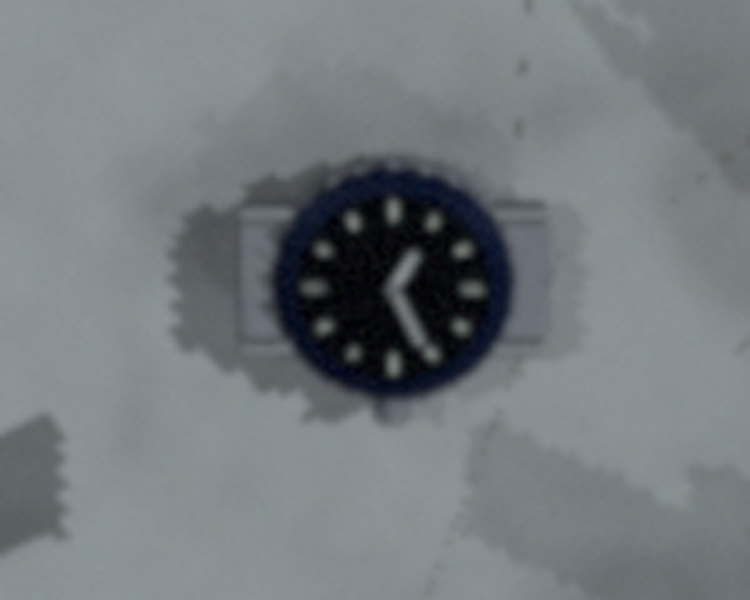

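Request:
play_rows(translation=[[0.04,0.03,0.6],[0,0,0.6],[0,0,0.6],[0,0,0.4],[0,0,0.22],[0,0,0],[0,0,0],[0,0,0]], twist=[[0,0,0],[0,0,0],[0,0,0],[0,0,0],[0,0,0],[0,0,0],[0,0,0],[0,0,0]], gripper=[1,1,1,1,1,1,-1,-1])

```text
time: 6.6
tool_pos: [0.482, 0.1474, 0.203]
ee_rot: [3.14, 0.001, 2.498]
wrist_force: [0.2, -0.6, 0.1]
width: 0.0814
finger_force: 0.0
```

Request:
play_rows(translation=[[0,0,0],[0,0,0],[0,0,0],[0,0,0],[0,0,0],[0,0,0]], twist=[[0,0,0],[0,0,0],[0,0,0],[0,0,0],[0,0,0],[0,0,0]], gripper=[-1,-1,-1,-1,-1,-1])

```text
time: 7.2
tool_pos: [0.4816, 0.1473, 0.202]
ee_rot: [-3.142, 0.0, 2.498]
wrist_force: [0.1, -0.5, 1.4]
width: 0.0494
finger_force: 30.0
```

Request:
play_rows(translation=[[0,0,-0.4],[0,0,-0.9],[0,0,-0.9],[0,0,-0.9],[-0.5,-0.1,-0.8],[-0.45,0,0],[0,0,0],[0,0,0]], twist=[[0,0,0],[0,0,0],[0,0,0],[0,0,0],[0,0,0],[0,0,-1],[0,0,-1],[0,0,-0.95]], gripper=[-1,-1,-1,-1,-1,-1,-1,-1])

```text
time: 8.0
tool_pos: [0.5098, 0.1209, 0.3576]
ee_rot: [-3.141, -0.0, 2.796]
wrist_force: [0.5, -0.8, -0.9]
width: 0.0495
finger_force: 30.0
```

Request:
play_rows(translation=[[0,0,0],[0,0,0],[0,0,0]], twist=[[0,0,0],[0,0,0],[0,0,0]], gripper=[-1,-1,-1])

```text
time: 8.3
tool_pos: [0.5094, 0.1214, 0.3576]
ee_rot: [-3.141, -0.0, 2.792]
wrist_force: [0.3, -0.0, -0.0]
width: 0.049
finger_force: 30.0
```

```bash
python3 - <<'E'
from h import *
plan([0.533,-0.003,0.25],2.793)
im=robot.snapshot('wrist');cv2.imwrite('pics/w3.png',im[:,:,::-1])
spots('wrist',['die_seat','die_pins','watch_back_rim','catch_tooth','bar_hinge','opener'])
E
```

```text
pos [0.5094 0.1214 0.3576] rot [-3.1413e+00 -4.0000e-04  2.7916e+00] t 8.3
total trans units [-1.621 -2.719  2.689] twist units [-0.003 -0.004 -0.014]
wrist die_seat [([0.5306, -0.0021, 0.0374], 0.93)]
wrist die_pins [([0.5331, -0.0053, 0.0402], 0.71)]
wrist watch_back_rim [([0.507, 0.1218, 0.1603], 0.87)]
wrist catch_tooth [([0.4728, -0.0141, 0.0583], 0.66)]
wrist bar_hinge []
wrist opener [([0.5324, -0.0052, -0.0012], 0.98), ([0.5365, 0.339, 0.004], 0.68)]
```

View pics/w3.png

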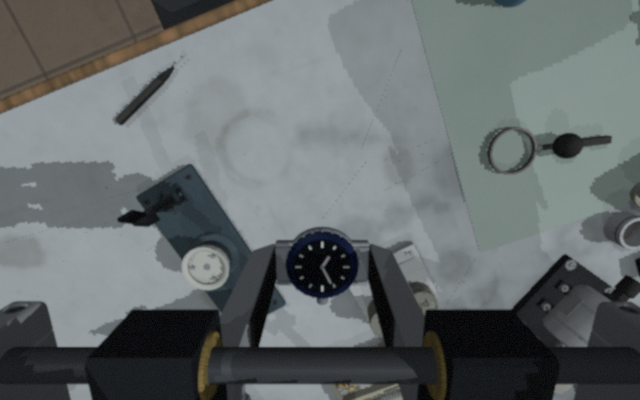

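```bash
python3 - <<'E'
from h import *
im=cv2.imread('pics/w3.png')
def blob(mask,off):
    n,l,s,c=cv2.connectedComponentsWithStats(mask.astype(np.uint8));i=1+np.argmax(s[1:,4])
    cs,_=cv2.findContours((l==i).astype(np.uint8),cv2.RETR_EXTERNAL,cv2.CHAIN_APPROX_NONE)
    e=cv2.fitEllipse(cv2.convexHull(max(cs,key=len)));return np.array(e[0])+off,e[1]
s=im[235:305,170:240].astype(int)
for th in (140,155,170): 
    c,ax=blob(s.min(2)>th,(170,235));print(th,c,ax,world('wrist',c,.039))
w=im[225:305,270:375].astype(int)
c,ax=blob((w[:,:,0]-w[:,:,2]>25),(270,225));print('watch',c,ax)
o=robot.get_obs();p=world('wrist',c,o['tool_pos'][2]-.202+.0145);T=Ro.from_euler('xyz',o['ee_rot']);print(p,T.inv().apply(p-o['tool_pos']))
K,R,t=cam('wrist');print('px die (.533,-.003,.039)',px('wrist',[.533,-.003,.039]), 'expected cup px width',K[0,0]*.043/(R@np.array([.533,-.003,.039])+t)[2])
a=im[225:315,160:250];cv2.imwrite('pics/c3.png',cv2.resize(a,None,fx=6,fy=6,interpolation=cv2.INTER_CUBIC))
E
```

```text
140 [195.01446915 275.94287109] (47.53593826293945, 69.21189880371094) [ 0.53717401 -0.01641684  0.039     ]
155 [205.0288353  265.49471474] (26.300832748413086, 28.240602493286133) [ 0.53057666 -0.00283106  0.039     ]Traceback (most recent call last):
  File "<stdin>", line 9, in <module>
  File "<stdin>", line 4, in blob
    return _wrapfunc(a, 'argmax', axis=axis, out=out, **kwds)
    return bound(*args, **kwds)
ValueError: attempt to get argmax of an empty sequence
```

```bash
python3 - <<'E'
from h import *
im=cv2.imread('pics/w3.png')
w=im[225:305,270:375].astype(int)
m=((w[:,:,0]-w[:,:,2]>20)|(w.max(2)<45)).astype(np.uint8)
ys,xs=np.nonzero(((w[:,:,0]-w[:,:,2])>25));print(len(xs),xs.min()+270,xs.max()+270,ys.min()+225,ys.max()+225)
K,R,t=cam('wrist');print('px die (.533,-.003,.039)',px('wrist',[.533,-.003,.039]), 'cup px width',K[0,0]*.043/(R@np.array([.533,-.003,.039])+t)[2])
o=robot.get_obs();T=Ro.from_euler('xyz',o['ee_rot'])
c=((xs.min()+xs.max())/2+270,(ys.min()+ys.max())/2+225)
p=world('wrist',c,o['tool_pos'][2]-.202+.0135);print(c,p,T.inv().apply(p-o['tool_pos']))
a=im[225:305,160:380];cv2.imwrite('pics/c3.png',cv2.resize(a,None,fx=3.6,fy=3.6*1,interpolation=cv2.INTER_CUBIC))
E
```

```text
499 292 353 233 296
px die (.533,-.003,.039) [205.97553611 267.76214445] cup px width 45.73463522788409
(np.float64(322.5), np.float64(264.5)) [0.50856767 0.12227491 0.16936596] [0.0011733 0.0005471 0.1884999]
```

View pics/c3.png

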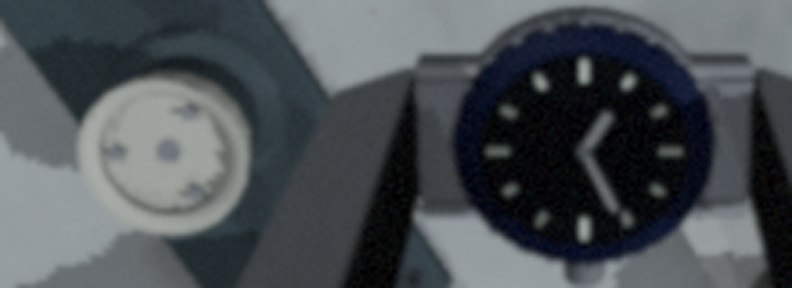

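Request:
play_rows(translation=[[-0.4125,-0.685,0],[-0.4125,-0.685,0],[-0.4125,-0.685,0],[-0.4125,-0.685,0],[0,0,0.8],[0,0,0.8],[0,0,0.7],[0,0,0.34]], twist=[[0,0,0],[0,0,0],[0,0,0],[0,0,0],[0,0,0],[0,0,0],[0,0,0],[0,0,0]], gripper=[-1,-1,-1,-1,-1,-1,-1,-1])

```text
time: 9.45
tool_pos: [0.5331, -0.0043, 0.2492]
ee_rot: [-3.14, -0.005, 2.792]
wrist_force: [-0.1, 0.2, -1.0]
width: 0.0495
finger_force: 30.0
```

Request:
play_rows(translation=[[0,0,0],[0,0,0],[0,0,0],[0,0,0]], twist=[[0,0,0],[0,0,0],[0,0,0],[0,0,0]], gripper=[-1,-1,-1,-1])

```text
time: 9.85
tool_pos: [0.5347, -0.0042, 0.2542]
ee_rot: [3.141, 0.004, 2.793]
wrist_force: [-1.2, 0.2, -1.0]
width: 0.0496
finger_force: 30.0
```

```bash
python3 - <<'E'
from h import *
plan([0.534,-0.004,0.2385],2.793)
o=robot.get_obs();print(o['wrist_force'],o['wrist_torque'])
im=robot.snapshot('wrist');cv2.imwrite('pics/w4.png',im[:,:,::-1])
a=im[150:310,200:420,::-1];cv2.imwrite('pics/c4.png',cv2.resize(a,None,fx=3.6,fy=3.6*1,interpolation=cv2.INTER_CUBIC))
E
```

```text
pos [ 0.5347 -0.0042  0.2542] rot [3.1409 0.0036 2.7929] t 9.85
total trans units [ 0.02  -0.001  0.392] twist units [ 0.007  0.036 -0.001]
[-1.16752057  0.15785498 -1.02554314] [ 0.03265746 -0.13306458 -0.05114234]
```

View pics/c4.png

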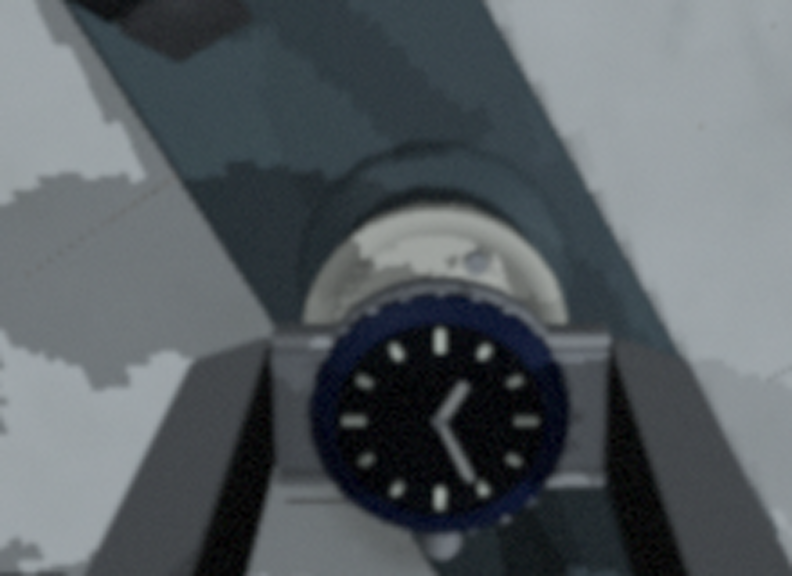

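```bash
python3 - <<'E'
from h import *
o=robot.get_obs();T=Ro.from_euler('xyz',o['ee_rot']);X=T.apply([1,0,0])
p=world('wrist',(321.25,206.9),.039)-.0215*X
print('die',p,T.inv().apply(p-o['tool_pos']))
p=world('wrist',(322.5,264.2),o['tool_pos'][2]-.202+.0135);print('watch',p,T.inv().apply(p-o['tool_pos']))
plan([0.534,-0.004,0.2385],2.793);print(o['wrist_force'],o['qvel'].round(3) if hasattr(o['qvel'],'round') else o['qvel'])
E
```

```text
die [ 0.53162262 -0.00316708  0.03906359] [ 3.76467139e-03 -1.80758692e-04  2.14824660e-01]
watch [ 0.53403678 -0.00330682  0.06539852] [0.0013701  0.00052865 0.18849713]
pos [ 0.5346 -0.0042  0.2539] rot [3.141e+00 3.000e-03 2.793e+00] t 9.9
total trans units [ 0.016 -0.001  0.385] twist units [0.006 0.03  0.   ]
[ 0.20668118 -0.75683607 -1.55255617] [-0.004  0.003  0.009  0.    -0.    -0.001]
```

Request:
play_rows(translation=[[0.038,-0.013,0.1],[0,0,0.1],[0,0,0.1],[0,0,0],[0,0,0],[0,0,0]], twist=[[0,0.03,0],[0,0,0],[0,0,0],[0,0,0],[0,0,0],[0,0,0]], gripper=[-1,-1,-1,-1,-1,-1])

```text
time: 10.5
tool_pos: [0.5324, -0.0042, 0.2402]
ee_rot: [-3.141, -0.003, 2.793]
wrist_force: [0.2, 0.6, -0.3]
width: 0.0498
finger_force: 30.0
```

Request:
play_rows(translation=[[0,0,0.03],[0,0,0],[0,0,0]], twist=[[0,0,0],[0,0,0],[0,0,0]], gripper=[-1,-1,-1])

```text
time: 10.8
tool_pos: [0.5326, -0.0042, 0.2392]
ee_rot: [3.142, -0.003, 2.793]
wrist_force: [1.2, -0.6, -0.9]
width: 0.0491
finger_force: 30.0
```

Request:
play_rows(translation=[[0,0,0.02],[0,0,0],[0,0,0]], twist=[[0,0,0],[0,0,0],[0,0,0]], gripper=[-1,-1,-1])

```text
time: 11.1
tool_pos: [0.5326, -0.0042, 0.2385]
ee_rot: [3.141, -0.002, 2.793]
wrist_force: [0.6, 1.6, 0.1]
width: 0.0494
finger_force: 30.0
```

Request:
play_rows(translation=[[0,0,0.015],[0,0,0],[0,0,0]], twist=[[0,0,0],[0,0,0],[0,0,0]], gripper=[-1,-1,-1])

```text
time: 11.4
tool_pos: [0.5326, -0.0042, 0.2383]
ee_rot: [3.141, -0.002, 2.793]
wrist_force: [-0.3, 0.2, 3.0]
width: 0.0495
finger_force: 30.0
```

Request:
play_rows(translation=[[0,0,0.015],[0,0,0],[0,0,0]], twist=[[0,0,0],[0,0,0],[0,0,0]], gripper=[-1,-1,-1])

```text
time: 11.7
tool_pos: [0.5326, -0.0042, 0.2382]
ee_rot: [3.141, -0.002, 2.793]
wrist_force: [-0.9, -0.3, 6.1]
width: 0.0494
finger_force: 30.0
```

Request:
play_rows(translation=[[0,0,0],[0,0,0],[0,0,0]], twist=[[0,0,-0.3],[0,0,-0.3],[0,0,0]], gripper=[-1,-1,-1])

```text
time: 12.0
tool_pos: [0.5327, -0.0042, 0.2383]
ee_rot: [3.141, -0.001, 2.853]
wrist_force: [-0.9, 0.8, 5.6]
width: 0.0495
finger_force: 30.0
```

Request:
play_rows(translation=[[0,0,0],[0,0,0],[0,0,0]], twist=[[0,0,-0.3],[0,0,-0.3],[0,0,0]], gripper=[-1,-1,-1])

```text
time: 12.3
tool_pos: [0.5328, -0.0042, 0.2383]
ee_rot: [3.141, -0.001, 2.913]
wrist_force: [-0.6, 0.0, 5.7]
width: 0.0493
finger_force: 30.0
```

Works well; no lateral force. Continue.

Request:
play_rows(translation=[[0,0,0],[0,0,0],[0,0,0]], twist=[[0,0,-0.3],[0,0,-0.3],[0,0,0]], gripper=[-1,-1,-1])

```text
time: 12.6
tool_pos: [0.5328, -0.0042, 0.2383]
ee_rot: [3.141, -0.001, 2.973]
wrist_force: [-0.2, 0.4, 5.7]
width: 0.0499
finger_force: 30.0
```

Request:
play_rows(translation=[[0,0,0],[0,0,0],[0,0,0]], twist=[[0,0,-0.3],[0,0,-0.3],[0,0,0]], gripper=[-1,-1,-1])

```text
time: 12.9
tool_pos: [0.5329, -0.0042, 0.2383]
ee_rot: [3.141, -0.001, 3.033]
wrist_force: [-0.1, -0.2, 6.5]
width: 0.0496
finger_force: 30.0
```

Request:
play_rows(translation=[[0,0,0],[0,0,0],[0,0,0]], twist=[[0,0,-0.3],[0,0,-0.3],[0,0,0]], gripper=[-1,-1,-1])

```text
time: 13.2
tool_pos: [0.5329, -0.0042, 0.2383]
ee_rot: [3.141, -0.0, 3.093]
wrist_force: [0.2, -0.8, 6.0]
width: 0.0493
finger_force: 30.0
```

Request:
play_rows(translation=[[0,0,0],[0,0,0],[0,0,0]], twist=[[0,0,-0.3],[0,0,-0.3],[0,0,0]], gripper=[-1,-1,-1])

```text
time: 13.5
tool_pos: [0.5329, -0.0042, 0.2383]
ee_rot: [3.141, -0.0, -3.13]
wrist_force: [-0.4, 0.7, 6.0]
width: 0.0492
finger_force: 30.0
```

Request:
play_rows(translation=[[0,0,0],[0,0,0],[0,0,0]], twist=[[0,0,-0.3],[0,0,-0.3],[0,0,0]], gripper=[-1,-1,-1])

```text
time: 13.8
tool_pos: [0.5329, -0.0042, 0.2383]
ee_rot: [3.141, -0.0, -3.07]
wrist_force: [0.1, 1.0, 6.1]
width: 0.0497
finger_force: 30.0
```

Request:
play_rows(translation=[[0,0,0],[0,0,0],[0,0,0]], twist=[[0,0,-0.3],[0,0,-0.3],[0,0,0]], gripper=[-1,-1,-1])

```text
time: 14.1
tool_pos: [0.5329, -0.0042, 0.2383]
ee_rot: [3.141, -0.0, -3.01]
wrist_force: [-0.1, -0.0, 5.0]
width: 0.0494
finger_force: 30.0
```

Request:
play_rows(translation=[[0,0,0],[0,0,0],[0,0,0]], twist=[[0,0,-0.3],[0,0,-0.3],[0,0,0]], gripper=[-1,-1,-1])

```text
time: 14.4
tool_pos: [0.5329, -0.0042, 0.2382]
ee_rot: [3.141, -0.0, -2.95]
wrist_force: [-0.0, 0.3, 4.6]
width: 0.0499
finger_force: 30.0
```

Request:
play_rows(translation=[[0,0,0],[0,0,0],[0,0,0]], twist=[[0,0,-0.3],[0,0,-0.3],[0,0,0]], gripper=[-1,-1,-1])

```text
time: 14.7
tool_pos: [0.5329, -0.0042, 0.238]
ee_rot: [3.141, -0.0, -2.89]
wrist_force: [-0.2, 0.9, 4.7]
width: 0.0495
finger_force: 30.0
```

Request:
play_rows(translation=[[0,0,0],[0,0,0],[0,0,0]], twist=[[0,0,-0.3],[0,0,-0.2],[0,0,0]], gripper=[-1,-1,-1])

```text
time: 15.0
tool_pos: [0.5327, -0.0041, 0.2375]
ee_rot: [3.14, -0.001, -2.84]
wrist_force: [1.7, 1.5, 5.2]
width: 0.0495
finger_force: 30.0
```

```bash
python3 - <<'E'
from h import *
o=robot.get_obs();print(o['tool_pos'],o['wrist_force'],o['wrist_torque'])
E
```

```text
[ 0.5326919  -0.00412508  0.23751059] [1.6952818  1.521978   5.22211365] [ 0.16593418 -0.22102682  0.06601606]
```

Request:
play_rows(translation=[[0,0,0],[0,0,0],[0,0,0]], twist=[[0,0,-0.3],[0,0,0],[0,0,0]], gripper=[-1,-1,-1])

```text
time: 15.3
tool_pos: [0.5327, -0.0041, 0.2373]
ee_rot: [3.14, -0.001, -2.811]
wrist_force: [0.6, 1.9, 4.6]
width: 0.0495
finger_force: 30.0
```

Request:
play_rows(translation=[[0,0,0.01],[0,0,0],[0,0,0]], twist=[[0,0,0],[0,0,0],[0,0,0]], gripper=[-1,-1,-1])

```text
time: 15.6
tool_pos: [0.5329, -0.0042, 0.2361]
ee_rot: [3.14, -0.001, -2.811]
wrist_force: [4.9, 0.7, -0.6]
width: 0.0491
finger_force: 30.0
```

```bash
python3 - <<'E'
from h import *
o=robot.get_obs();print(o['tool_pos'],o['wrist_force'],o['wrist_torque'])
E
```

```text
[ 0.53285437 -0.00417074  0.23607099] [ 4.93074542  0.67742662 -0.55348949] [ 0.19958456 -1.08935919  0.09929576]
```

Request:
play_rows(translation=[[-0.012,-0.004,0.01],[0,0,0],[0,0,0]], twist=[[0,0,0],[0,0,0],[0,0,0]], gripper=[-1,-1,-1])

```text
time: 15.9
tool_pos: [0.5331, -0.0042, 0.2361]
ee_rot: [3.14, -0.002, -2.81]
wrist_force: [4.8, 0.3, -0.5]
width: 0.0496
finger_force: 30.0
```

Request:
play_rows(translation=[[0,0,0.01],[0,0,0],[0,0,0]], twist=[[0,0,0],[0,0,0],[0,0,0]], gripper=[-1,-1,-1])

```text
time: 16.2
tool_pos: [0.5331, -0.0041, 0.236]
ee_rot: [3.14, -0.002, -2.81]
wrist_force: [3.8, 1.4, 0.8]
width: 0.0492
finger_force: 30.0
```

Request:
play_rows(translation=[[-0.01,0,0.012],[0,0,0],[0,0,0]], twist=[[0,0,0],[0,0,0],[0,0,0]], gripper=[-1,-1,-1])

```text
time: 16.5
tool_pos: [0.5333, -0.0041, 0.2359]
ee_rot: [3.14, -0.002, -2.81]
wrist_force: [2.4, 1.2, 4.4]
width: 0.0496
finger_force: 30.0
```

Request:
play_rows(translation=[[0,0,0.012],[0,0,0],[0,0,0]], twist=[[0,0,0],[0,0,0],[0,0,0]], gripper=[-1,-1,-1])

```text
time: 16.8
tool_pos: [0.5333, -0.0041, 0.2359]
ee_rot: [3.14, -0.002, -2.81]
wrist_force: [0.5, 0.9, 6.9]
width: 0.0496
finger_force: 30.0
```

Request:
play_rows(translation=[[0,0,-0.03],[0,0,0],[0,0,0],[0,0,0],[0,0,-0.2],[0,0,-0.5],[0,0,-0.9],[0,0,-0.9]], twist=[[0,0,0],[0,0,0],[0,0,0],[0,0,0],[0,0,0],[0,0,0],[0,0,0],[0,0,0]], gripper=[-1,0.4,0.4,0.4,0.4,0.4,0.4,0.4])

```text
time: 17.6
tool_pos: [0.5332, -0.0042, 0.3368]
ee_rot: [3.139, -0.005, -2.81]
wrist_force: [0.4, 0.6, 0.1]
width: 0.0657
finger_force: 0.0
```

Request:
play_rows(translation=[[0,0,-0.9],[0,0,-0.9],[0,0,0],[0,0,0]], twist=[[0,0,0.8],[0,0,0.8],[0,0,0],[0,0,0]], gripper=[0.4,0.4,0.4,0.4])

```text
time: 18.0
tool_pos: [0.5337, -0.0043, 0.4093]
ee_rot: [3.141, -0.001, -2.97]
wrist_force: [0.5, -0.4, 0.1]
width: 0.066
finger_force: 0.0
```

```bash
python3 - <<'E'
from h import *
im=robot.snapshot('wrist');cv2.imwrite('pics/w5.png',im[:,:,::-1])
spots('wrist',['bar_grip','bar_hinge','pad_face','die_seat','watch_back_rim'])
robot.snapshot('scene');spots('scene',['bar_grip','bar_hinge','pad_face','watch_back_rim'])
robot.snapshot('side');spots('side',['bar_grip','bar_hinge','pad_face','watch_back_rim'])
plan([.635,.013,.42],3.31)
E
```

```text
wrist bar_grip [([0.6324, 0.0135, 0.1543], 0.65)]
wrist bar_hinge [([0.6063, -0.2547, -0.0007], 0.73), ([0.5902, 0.0086, 0.0604], 0.58)]
wrist pad_face [([0.609, 0.0097, 0.1274], 0.83)]
wrist die_seat []
wrist watch_back_rim [([0.5352, -0.0091, 0.0419], 0.78)]
scene bar_grip [([0.6363, 0.014, 0.1582], 0.64), ([0.5308, -0.0055, 0.0377], 0.64)]
scene bar_hinge [([0.5973, 0.0084, 0.0576], 0.6), ([0.5397, 0.3366, 0.0015], 0.17)]
scene pad_face [([0.6086, 0.0097, 0.1222], 0.38)]
scene watch_back_rim [([0.5353, -0.0059, 0.0385], 0.51)]
side bar_grip [([0.6327, 0.0144, 0.1559], 0.72)]
side bar_hinge [([0.5932, 0.0067, 0.0547], 0.77)]
side pad_face [([0.6071, 0.0112, 0.127], 0.56)]
side watch_back_rim [([0.531, -0.0054, 0.0344], 0.62)]
pos [ 0.5338 -0.0042  0.4082] rot [ 3.1402e+00 -2.5000e-03 -2.9704e+00] t 18.8
total trans units [-2.565 -0.006 -0.303] twist units [ 0.014 -0.025  0.028]
```

View pics/w5.png

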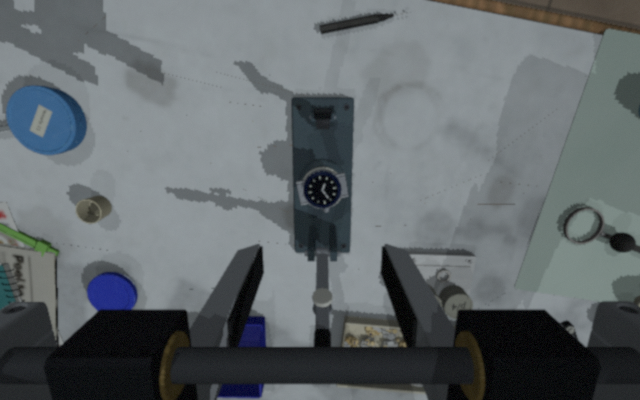

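Request:
play_rows(translation=[[-0.64,0,0],[-0.64,0,0],[-0.64,0,0],[-0.62,0,0],[0,0,0.5],[0,0,0.5],[0,0,0.5],[0,0,0.28]], twist=[[0,-0.025,0],[0,0,0],[0,0,0],[0,0,0],[0,0,0],[0,0,0],[0,0,0],[0,0,0]], gripper=[0.4,0.4,0.4,0.4,0.4,0.4,0.4,0.4])

```text
time: 19.6
tool_pos: [0.6337, 0.0132, 0.3345]
ee_rot: [3.139, -0.003, -2.97]
wrist_force: [0.5, -0.1, 0.2]
width: 0.0655
finger_force: 0.0
```

Request:
play_rows(translation=[[0,0,0],[0,0,0],[0,0,0],[0,0,0],[0,0,0],[0,0,0],[0,0,0],[0,0,0]], twist=[[0,0,0],[0,0,0],[0,0,0],[0,0,0],[0,0,0],[0,0,0],[0,0,0],[0,0,0]], gripper=[0.4,0,-0.4,-1,-1,-1,-1,-1])

```text
time: 20.4
tool_pos: [0.6339, 0.0132, 0.3368]
ee_rot: [3.14, -0.0, -2.97]
wrist_force: [0.2, 0.8, 1.0]
width: 0.0134
finger_force: 0.0
```

```bash
python3 - <<'E'
from h import *
plan([.634,.0135,.337],3.31)
o=robot.get_obs();print(o['wrist_force'],o['wrist_torque'],o['width'],o['finger_force'])
H=np.array([.595,.0064,.058]);u=np.array([np.cos(.171),np.sin(.171),0]);R=Ro.from_euler('xyz',o['ee_rot'])
p0=None
a0=1.95;N=14
P=[H+.1066*(-np.cos(a)*u+np.sin(a)*np.array([0,0,1])) for a in np.linspace(a0,.12,N+1)]
for a,b,an in zip(P,P[1:],np.linspace(a0,.12,N+1)[1:]): print(round(an,2),np.round(R.inv().apply(b-a)/.04,3))
E
```

```text
pos [0.6339 0.0132 0.3368] rot [ 3.1402e+00 -1.0000e-04 -2.9704e+00] t 20.4
total trans units [-0.004  0.008 -0.004] twist units [ 0.014 -0.001  0.028]
[0.15427298 0.79882922 1.02454015] [ 0.08865912 -0.13069756  0.01244514] 0.013406506839982308 0.0
1.82 [ 0.331  0.    -0.107]
1.69 [ 0.342  0.    -0.063]
1.56 [ 0.348  0.    -0.018]
1.43 [0.347 0.    0.027]
1.3 [ 0.341 -0.     0.072]
1.17 [ 0.328 -0.     0.116]
1.03 [ 0.31  -0.     0.158]
0.9 [ 0.287 -0.     0.197]
0.77 [ 0.259 -0.     0.233]
0.64 [ 0.226 -0.     0.264]
0.51 [ 0.19  -0.     0.292]
0.38 [ 0.15  -0.     0.314]
0.25 [ 0.108 -0.     0.331]
0.12 [ 0.064 -0.     0.342]
```

Request:
play_rows(translation=[[0,0,0],[0,0,0],[0.33,0,-0.107],[0.34,0,-0.063],[0.348,0,-0.018],[0,0,0]], twist=[[0,0,0],[0,0,0],[0,0,0],[0,0,0],[0,0,0],[0,0,0]], gripper=[-1,-1,-1,-1,-1,-1])

```text
time: 21.0
tool_pos: [0.5933, 0.0062, 0.3447]
ee_rot: [3.14, 0.001, -2.971]
wrist_force: [0.7, 0.6, -0.5]
width: 0.013
finger_force: 30.0
```

Request:
play_rows(translation=[[0.347,0,0.027],[0.341,0,0.072],[0.328,0,0.116],[0.31,0,0.158],[0,0,0]], twist=[[0,0,0],[0,0,0],[0,0,0],[0,0,0],[0,0,0]], gripper=[-1,-1,-1,-1,-1])

```text
time: 21.5
tool_pos: [0.5407, -0.0027, 0.3317]
ee_rot: [3.14, 0.001, -2.97]
wrist_force: [-3.1, 0.4, 7.8]
width: 0.013
finger_force: 30.0
```

Request:
play_rows(translation=[[0.287,0,0.197],[0.259,0,0.233],[0.226,0,0.264],[0.19,0,0.292],[0,0,0]], twist=[[0,0,0],[0,0,0],[0,0,0],[0,0,0],[0,0,0]], gripper=[-1,-1,-1,-1,-1])

```text
time: 22.0
tool_pos: [0.5016, -0.0095, 0.2896]
ee_rot: [3.14, -0.008, -2.971]
wrist_force: [-8.6, -0.3, 6.0]
width: 0.0129
finger_force: 30.0
```

Request:
play_rows(translation=[[0.17,0,0.31],[0.12,0,0.33],[0.07,0,0.26],[0,0,0],[0,0,0]], twist=[[0,0,0],[0,0,0],[0,0,0],[0,0,0],[0,0,0]], gripper=[-1,-1,-1,-1,-1])

```text
time: 22.5
tool_pos: [0.4881, -0.0118, 0.2531]
ee_rot: [3.139, -0.008, -2.97]
wrist_force: [-7.0, -1.7, 1.4]
width: 0.0129
finger_force: 30.0
```

```bash
python3 - <<'E'
from h import *
robot.snapshot('side');robot.snapshot('scene')
spots('side',['bar_grip','watch_back_rim','pad_face']);spots('scene',['bar_grip','watch_back_rim'])
o=robot.get_obs();print(o['wrist_force'],o['wrist_torque'])
plan([.4907,-.0112,.27],3.31)
E
```

```text
side bar_grip [([0.4929, -0.0092, 0.086], 0.58)]
side watch_back_rim [([0.5297, -0.0048, 0.0366], 0.62)]
side pad_face [([0.5202, -0.2961, -0.0002], 0.24)]
scene bar_grip [([0.594, 0.0076, 0.0624], 0.59)]
scene watch_back_rim [([0.532, -0.0074, 0.0413], 0.39)]
[-7.39691632 -0.62544473  0.94566433] [-0.15209717  0.97511296 -0.00189306]
pos [ 0.4882 -0.0118  0.2533] rot [ 3.1393 -0.0077 -2.9704] t 22.85
total trans units [-0.062  0.005 -0.419] twist units [ 0.022 -0.077  0.028]
```

Request:
play_rows(translation=[[0,0,0],[0,0,0],[0,0,-0.3],[0,0,-0.5],[0,0,-0.5],[-0.09,0,-0.1],[0,0,0],[0,0,0]], twist=[[0,0,0],[0,0,0],[0,0,0],[0,0,0],[0,0,0],[0,0,0],[0,0,0],[0,0,0]], gripper=[-0.2,-0.2,-0.2,-0.2,-0.2,-1,-1,-1])

```text
time: 23.65
tool_pos: [0.4929, -0.0111, 0.3094]
ee_rot: [3.14, -0.001, -2.97]
wrist_force: [-0.5, 0.1, -0.2]
width: 0.0167
finger_force: 0.0
```

```bash
python3 - <<'E'
from h import *
plan([.4915,-.0114,.28],3.31)
o=robot.get_obs();print(o['wrist_force'],o['width'])
im=robot.snapshot('side');u,v=px('side',[.53,0,.06]).astype(int)
a=im[v-50:v+50,u-65:u+65,::-1];cv2.imwrite('pics/c6.png',cv2.resize(a,None,fx=6,fy=6,interpolation=cv2.INTER_CUBIC))
E
```

```text
pos [ 0.4929 -0.0111  0.3094] rot [ 3.1399e+00 -9.0000e-04 -2.9703e+00] t 23.65
total trans units [ 0.036 -0.002  0.736] twist units [ 0.017 -0.009  0.029]
[-0.54053486  0.06809654 -0.20891519] 0.016697253875955567
```

View pics/c6.png

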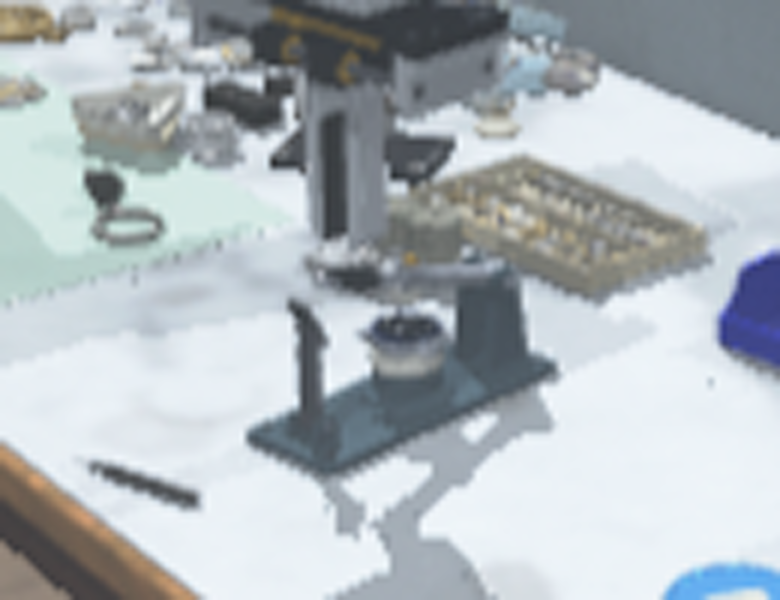

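Request:
play_rows(translation=[[0,0,0.25],[0,0,0.25],[0,0,0.2],[0,0,0.1],[0,0,0],[0,0,0]], twist=[[0,0,0],[0,0,0],[0,0,0],[0,0,0],[0,0,0],[0,0,0]], gripper=[-1,-1,-1,-1,-1,-1])

```text
time: 24.3
tool_pos: [0.493, -0.0111, 0.2779]
ee_rot: [3.14, 0.0, -2.97]
wrist_force: [-0.5, -0.1, -0.2]
width: 0.0006
finger_force: 0.0
```

Request:
play_rows(translation=[[0.01,0,0.1],[0,0,0.05],[0,0,0],[0,0,0]], twist=[[0,0,0],[0,0,0],[0,0,0],[0,0,0]], gripper=[-1,-1,-1,-1])

```text
time: 24.7
tool_pos: [0.4928, -0.0112, 0.2728]
ee_rot: [3.141, 0.002, -2.97]
wrist_force: [-0.3, -0.1, 4.1]
width: 0.0004
finger_force: 2.0
```

Request:
play_rows(translation=[[0,0,0.06],[0,0,0.04],[0,0,0],[0,0,0]], twist=[[0,0,0],[0,0,0],[0,0,0],[0,0,0]], gripper=[-1,-1,-1,-1])

```text
time: 25.1
tool_pos: [0.4925, -0.0112, 0.2675]
ee_rot: [3.14, -0.001, -2.97]
wrist_force: [0.7, 0.1, 0.8]
width: 0.0005
finger_force: 0.2
```

Request:
play_rows(translation=[[0,0,0.06],[0,0,0],[0,0,0]], twist=[[0,0,0],[0,0,0],[0,0,0]], gripper=[-1,-1,-1])

```text
time: 25.4
tool_pos: [0.4925, -0.0111, 0.2652]
ee_rot: [3.14, -0.001, -2.97]
wrist_force: [-0.1, 0.3, -0.2]
width: 0.0005
finger_force: 0.0
```

Request:
play_rows(translation=[[0,0,0.05],[0,0,0],[0,0,0]], twist=[[0,0,0],[0,0,0],[0,0,0]], gripper=[-1,-1,-1])

```text
time: 25.7
tool_pos: [0.4924, -0.0111, 0.264]
ee_rot: [3.14, -0.0, -2.97]
wrist_force: [-2.0, -0.1, 4.0]
width: 0.0002
finger_force: 2.3
```

Request:
play_rows(translation=[[0,0,0.04],[0,0,0],[0,0,0]], twist=[[0,0,0],[0,0,0],[0,0,0]], gripper=[-1,-1,-1])

```text
time: 26.0
tool_pos: [0.4924, -0.0111, 0.2637]
ee_rot: [3.14, 0.0, -2.97]
wrist_force: [-4.1, 1.3, 9.9]
width: 0.0005
finger_force: 5.3
```

Request:
play_rows(translation=[[0,0,0.03],[0,0,0],[0,0,0]], twist=[[0,0,0],[0,0,0],[0,0,0]], gripper=[-1,-1,-1])

```text
time: 26.3
tool_pos: [0.4924, -0.0111, 0.2635]
ee_rot: [3.14, 0.0, -2.97]
wrist_force: [-6.6, 0.4, 15.1]
width: 0.0008
finger_force: 7.5
```

Request:
play_rows(translation=[[0,0,0.02],[0,0,0],[0,0,0]], twist=[[0,0,0],[0,0,0],[0,0,0]], gripper=[-1,-1,-1])

```text
time: 26.6
tool_pos: [0.4923, -0.0111, 0.2634]
ee_rot: [3.14, 0.0, -2.97]
wrist_force: [-8.3, 0.4, 17.9]
width: 0.0006
finger_force: 9.0
```

Request:
play_rows(translation=[[0,0,-0.2],[0,0,-0.2],[0,0,0],[0,0,0],[0,0,0.12],[0,0,0.1],[0,0,0],[0,0,0]], twist=[[0,0,0],[0,0,0],[0,0,0],[0,0,0],[0,0,0],[0,0,0],[0,0,0],[0,0,0]], gripper=[-1,-1,-1,-1,-1,-1,-1,-1])

```text
time: 27.4
tool_pos: [0.4924, -0.0112, 0.2666]
ee_rot: [3.14, -0.001, -2.97]
wrist_force: [0.6, 0.1, 0.1]
width: 0.0006
finger_force: 0.0
```

Request:
play_rows(translation=[[0,0,0.02],[0,0,0],[0,0,0]], twist=[[0,0,0],[0,0,0],[0,0,0]], gripper=[-1,-1,-1])

```text
time: 27.7
tool_pos: [0.4926, -0.0112, 0.2665]
ee_rot: [3.14, 0.0, -2.97]
wrist_force: [0.0, 0.2, -0.1]
width: 0.0006
finger_force: 0.0
```

Request:
play_rows(translation=[[0,0,0.03],[0,0,0],[0,0,0]], twist=[[0,0,0],[0,0,0],[0,0,0]], gripper=[-1,-1,-1])

```text
time: 28.0
tool_pos: [0.4925, -0.0112, 0.2652]
ee_rot: [3.14, -0.0, -2.97]
wrist_force: [-0.5, 0.6, -0.7]
width: 0.0003
finger_force: 0.0
```

Request:
play_rows(translation=[[0,0,0.03],[0,0,0],[0,0,0]], twist=[[0,0,0],[0,0,0],[0,0,0]], gripper=[-1,-1,-1])

```text
time: 28.3
tool_pos: [0.4925, -0.0112, 0.2644]
ee_rot: [3.14, 0.0, -2.97]
wrist_force: [-1.8, -0.4, 4.1]
width: 0.0004
finger_force: 1.7
```

Request:
play_rows(translation=[[0,0,-0.3],[0,0,-0.7],[0,0,-0.9],[0,0,-0.9],[0,0,0],[0,0,0],[0,0,0],[0,0,0]], twist=[[0,0,0],[0,0,0],[0,0,0],[0,0,0],[0,0,0],[0,0,0],[0,0,0],[0,0,0]], gripper=[-1,-1,-1,-1,-1,-1,-1,-1])

```text
time: 29.1
tool_pos: [0.4923, -0.0113, 0.3741]
ee_rot: [3.139, -0.003, -2.97]
wrist_force: [0.7, 0.1, -0.3]
width: 0.0007
finger_force: 0.0
```

```bash
python3 - <<'E'
from h import *
for c in ['side','scene','wrist']:
    robot.snapshot(c);spots(c,['bar_grip','catch_tooth','watch_back_rim'])
E
```

```text
side bar_grip [([0.4898, -0.009, 0.0593], 0.68)]
side catch_tooth [([0.4705, -0.0148, 0.0623], 0.56)]
side watch_back_rim [([0.5324, -0.0084, 0.0352], 0.38)]
scene bar_grip [([0.4916, -0.0092, 0.0613], 0.8)]
scene catch_tooth [([0.4725, -0.0131, 0.0593], 0.66)]
scene watch_back_rim [([0.5359, -0.0047, 0.0397], 0.63)]
wrist bar_grip [([0.4954, -0.011, 0.0551], 0.89), ([0.5291, -0.0019, 0.0391], 0.71)]
wrist catch_tooth [([0.5159, -0.2975, 0.0032], 0.67), ([0.4705, -0.0163, 0.0614], 0.61)]
wrist watch_back_rim [([0.5308, -0.0067, 0.0415], 0.82)]
```

Bar grip sits at z ≈ 0.059 (closed height), and stayed there after release.

```bash
python3 -c "
from bench import robot
print(robot.close_job())"
```

```text
the job is handed in; nothing more can be done
None
```

I handed the job in at about 30 s. The watch is seated face up in the cup: it dropped about 2.5 mm off the pins under 6 N. The bar is shut: I pressed it with 18 N against a solid stop, and it stayed at closed height after release, but I never saw the snap itself or pull-tested the catch.

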